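# Start the bench glass crusher

### The arm

A 6-joint arm with a two-finger parallel gripper is mounted at the origin on the work surface. World frame = base frame: x ahead of the robot, y to its left, z up, the work surface at z = 0. Lengths are in m, angles in rad, forces in N, time in s.
With the tool pointing down it reaches from about 0.25 to 0.8 m from the base axis. Payload 3.9 kg.
Tool frame: the origin (TCP) lies midway between the tips of the shut fingers; the grasp point (between the pads) lies 19 mm behind it (env.grip_depth is the distance from the TCP to the grasp point, in m); x points along the fingers, z is the direction in which the jaws open and shut, and the axes are right-handed (so a half turn about x gives the same grasp; the last joint's range is limited). The gripper opens to 85 mm and grips with 20 to 120 N. Pads are 22 mm wide; open, the fingers measure 114 mm over their backs; the gripper's body (76 mm by 85 mm) begins 54 mm behind the grasp point. The pads swing forward as they close: fully open they stand 13 mm farther back than shut.
Start: joints at [1.215, 0.26, -0.138, 1.173, 0, 1.571], TCP at [0.183, 0.492, 0.231] pointing down, gripper open.
Joint ranges: [-2.78, 2.78], [-0.83, 1.72], [-1.28, 1.37], [-1.9, 2.12], [-1.57, 1.48], [-3.14, 3.14]. Speed limits (rad/s): [2.57, 2.57, 3.14, 3.14, 3.14, 3.14].

### API

Orientations are given as a 3x3 rotation matrix whose columns are the frame's x, y, z axes.
In Python, from plant import env, ik, viewer, current_t, current_q, current_joint_vel, current_joint_torque, current_eef_pos, current_tool_rot, current_wrist_force, current_torque, current_width gives the robot as it stands. Calls block until the motion is done:
- env.reach(position, orientation): joint-space move of the TCP to a pose.
- env.move_l(position, rate=0.15, rotation=None, contact_N=None): straight line of the TCP; rotation=None keeps the orientation; rate is the mean speed in m/s. With contact_N (N) it stops when the force on the tool has changed by that much, and returns True; else False.
- env.movej(angles): joint-space move.
- env.gripper_to(opening, grasp_force=None): finger opening in m; grasp_force is the grip in N (None keeps the last); returns when the fingers have stopped.
- env.pause(seconds).
- ik(position, orientation): joint angles nearest the present ones, or None.
- viewer.capture(name): name is "scene" or "top" or "wrist"; returns (picture, depth): 400x640x3 uint8, red, green, blue; 400x640 float32, m along the optical axis (not along the pixel's ray), 0 where there is no reading.
- viewer.camera_model(name): a dict with "fx", "fy", "cx", "cy" (pixels), "rvec" (rotation vector, rad) and "tvec" (3), from world to camera coordinates, as OpenCV has them; the wrist camera has in their place "hand_eye" (4x4, takes a point from camera to tool coordinates, whose origin is the TCP and whose axes are the tool frame's). Camera axes: x right, y down, z forward; pixel columns grow to the right and rows downward; lengths in m; the calibration is good to about 2 mm. A picture is of the moment at which its call begins: read the wrist's pose just before it. camera_model takes no time and is no camera call.
A pose or a line that the arm cannot do raises env.Unreachable and nothing moves.
- env.close_job(): hands the job in, once; it reports no verdict.
Trained networks look in the newest picture that a camera, given by its name, has taken for a name from the list of things; names that differ only in an ending like _2 or _b are one class to them, and where a whole thing is asked for, a point or a joint stands for the part that bears it (a point fixed in the world has none). Each returns a list of dicts, best first, with "score" (0 to 1); they miss things now and then, are a little off and sometimes report something else, mostly with a low value. They report only what shows in the picture. A call takes as long as a camera call. They do not tell look-alikes from the thing itself.
- viewer.find_in(name, camera): "centre" ([x, y, z] in m, in the coordinates of the camera as it stood for that picture, good to about 4 mm: the middle of the surface that is visible of it).
- viewer.cut_out(name, camera): "mask" (400x640 bool, what is visible of it).
- viewer.place_of(name, camera): "centre" ([x, y, z] in m, in the coordinates of the camera as it stood for that picture, good to about 4 mm: a listed point, or the origin of a listed thing).
Readings, each from a call of its own:
- current_t(): time.
- current_q(): joint angles.
- current_joint_vel(): joint speeds.
- current_joint_torque(): joint torques, N m.
- current_eef_pos(): TCP position.
- current_tool_rot(): TCP orientation.
- current_wrist_force(): force on the tool from outside, world axes, zero at the start.
- current_torque(): the same for the moment, N m.
- current_width(): finger opening in m.
Only numpy, scipy, OpenCV 4.12 (cv2) and the standard library are available. Lean on these libraries where they do the work, as an engineer would, in place of code of your own. Each camera call takes 0.05 s, during which the arm holds its last target.

### The job

Start the glass crusher: first push its feed drawer fully home, then switch on the extractor by pressing down the raised far half of the wide rocker until it lies right over, and last press the large round start button fully in, hold it in for about a second and let it come back. Do not press the small stop button or the narrow lamp rocker, and leave the loose things on the bench where they stand; nothing has to be gripped or lifted.

Things in the scene. Friction and masses are not known exactly. Their poses are not given: they have to be found in the camera images.
- crusher: Fixed glass crusher: grey base 220 deep, 200 wide, 85 mm high; on its back half a green head 120 mm wide (a motor sticks out 40 mm more to +y) with a hopper, 170 mm high, starting 125 mm behind the closed drawer's face. Origin: on the bench, 120 mm behind that face; x points away from the robot, the way the drawer closes; y left, z up; turned a little about z.
- drawer (a joint): Feed drawer of the crusher, on the side that faces the robot. 0 = fully home, grows in m as it is open (up to 0.09). It slides level along the crusher's x axis, has about 2 N of friction, stays where it is left, has no handle and no catch and stops hard at 0.
- drawer_edge (a point): Middle of the top edge of the drawer front's outer face (the face towards the robot), moves with the drawer. The flat aluminium front is 176 mm wide, 12 mm thick and reaches from 15 to 73 mm above the bench; behind it is the open tray.
- switch_box: Fixed grey box 120 (x) x 150 (y) x 60 mm high, left or right of the crusher. Origin: centre of the underside; x away from the robot, y left, z up, turned a little about z. On top two black rockers whose hinges run along box y at x 0: the wide extractor rocker (44 wide, 64 mm long, middle at y -30 mm) and the narrow lamp rocker (20 wide, 40 mm long, y +45 mm).
- fan_rocker (a joint): Extractor's wide rocker. 0 = off: the far (+x) half stands up at 20 degrees, its far end 84 mm above the bench; the near half lies level. 0.35 rad = fully on: the far half lies level, its upper face 74 mm above the bench, the near half stands up. Stiff (3 to 4 N at the far end), no spring, stays where left.
- fan_rocker_raised (a point): Point on the upper face of the far, raised half of the wide rocker, in the middle of its width, 22 mm from the hinge; moves with the rocker (press down here). Fully on it is 22 mm from the hinge in box x and 74 mm above the bench.
- lamp_rocker (a joint): Work lamp's narrow rocker beside it, 0 = off, up to 0.35 rad. Leave alone.
- lamp_rocker_raised (a point): Upper face of the narrow rocker's far, raised half, 14 mm from its hinge.
- push_station: Fixed grey box, same case as the switch box (120 x 150 x 60 mm high), on the crusher's other side. Origin: centre of the underside; x away from the robot, y left, z up, turned a little about z. On top two round black buttons in steel collars (collar tops 72 mm above the bench): large start button at box x 0, y +33 mm, small stop button at x 0, y -42 mm.
- start_button (a joint): Large round start button, 42 mm across. 0 = out, 0.007 m = fully in. Straight down; spring 1.5 N at first touch, 5 N fully in; comes back when let go.
- start_button_top (a point): Centre of the top face of the start button (about 83 mm above the bench when out), moves with it.
- stop_button (a joint): Small round stop button, 20 mm across, 0 = out, 0.005 m = in, spring 4 N. Leave alone.
- stop_button_top (a point): Centre of the top face of the stop button, about 81 mm above the bench.
- mortar: Leave alone: heavy dark metal mortar, 124 mm across, 100 mm high, pestle leaning in it (top about 165 mm above its underside); stands loose on a 25 mm high, 320 x 220 mm steel grate on the left of the bench. Origin: centre of the underside, z up.
- steel_bowl: Leave alone: bright steel bowl, 120 mm across, 45 mm high; stands loose on a 25 mm high, 320 x 220 mm steel grate on the left of the bench. Origin: centre of the underside, z up.
- small_bowl: Leave alone: dark steel bowl, 100 mm across, 40 mm high, loose on the bench behind one of the boxes. Origin: centre of the underside, z up.
- jar: Leave alone: clear jar with black cap, 68 mm across, 90 mm high, loose on the bench. Origin: centre of the underside, z up.
- crucible: Leave alone: white ceramic cup, 64 mm across, 60 mm high, loose on the bench in front of the crusher. Origin: centre of the underside, z up.
- spatula: Leave alone: spatula with black handle, 200 mm long, about 20 mm high, lying loose on the bench, its own x axis along its length (origin under its middle).
- tub: Leave alone: purple open plastic tub 100 x 100 x 75 mm, loose at the right-hand side of the bench. Origin: centre of the underside, z up.
Mind the look-alikes: they are no part of the job. What is shaped like the switch_box but red is not meant.

How it is judged:
By the outcome, as a careful person would: the job done as asked, in the order asked, and still so for the second after the job is handed in, with the robot touching nothing.
It also fails if it takes over 48 s, if anything falls off the work surface, if the arm or the gripper's body presses on something with over 40 N, if the wrist force passes 120 N, or if a joint passes its speed limit or range.

## Working session

There is one attempt and no reset: what is moved stays moved. The work goes in short steps, each a Python script; the robot and the scene stay as the last script left them, time stands still between calls to the robot, and variables do not carry over. Pictures are saved under pics/ and viewed, and the job is handed in when it is done.

```bash
ls; mkdir -p pics; cat > h.py <<'E'
import numpy as np, cv2
from plant import env, ik, viewer, current_t, current_q, current_eef_pos, current_tool_rot, current_wrist_force, current_width
def snap(c,n):
    p,d=viewer.capture(c); cv2.imwrite(f'pics/{n}.png',p[:,:,::-1]); np.save(f'pics/{n}.npy',d); return p,d
def w(c,pt):
    m=viewer.camera_model(c); R=cv2.Rodrigues(np.array(m['rvec'],float))[0]
    return R.T@(np.array(pt,float)-np.array(m['tvec'],float).ravel())
def cloud(c,d):
    m=viewer.camera_model(c); v,u=np.mgrid[:d.shape[0],:d.shape[1]]
    P=np.stack([(u-m['cx'])/m['fx']*d,(v-m['cy'])/m['fy']*d,d],-1)
    R=cv2.Rodrigues(np.array(m['rvec'],float))[0]
    return (P-np.array(m['tvec'],float).ravel())@R
def pix(c,pt):
    m=viewer.camera_model(c)
    K=np.array([[m['fx'],0,m['cx']],[0,m['fy'],m['cy']],[0,0,1]],float)
    return cv2.projectPoints(np.array([pt],float),np.array(m['rvec'],float),np.array(m['tvec'],float),K,None)[0].ravel()
E
python3 - <<'E'
from h import *
np.set_printoptions(precision=4,suppress=True)
for c in ['scene','top']:
    snap(c,c+'0')
    for n in ['crusher','drawer_edge','switch_box','fan_rocker_raised','lamp_rocker_raised','push_station','start_button_top','stop_button_top','crucible','jar','spatula','mortar']:
        for r in viewer.place_of(n,c)[:2]: 
            p=w(c,r['centre']); print(c,n,round(r['score'],2),p,pix(c,p).round())
print(current_t())
E
```

```text
pics
scene drawer_edge 0.57 [ 0.485  -0.0244  0.0712] [311. 192.]
scene drawer_edge 0.17 [0.5602 0.5433 0.0266] [401. 133.]
scene switch_box 0.97 [ 0.4743 -0.2671  0.0001] [268. 244.]
scene switch_box 0.77 [ 0.6472 -0.4915 -0.0009] [264. 314.]
scene fan_rocker_raised 0.65 [ 0.6544 -0.5173  0.0785] [258. 307.]
scene fan_rocker_raised 0.48 [ 0.4826 -0.3029  0.0798] [262. 237.]
scene lamp_rocker_raised 0.65 [ 0.6644 -0.4455  0.083 ] [276. 291.]
scene lamp_rocker_raised 0.48 [ 0.4836 -0.2243  0.0751] [277. 224.]
scene push_station 0.79 [ 0.5106  0.2886 -0.0034] [360. 165.]
scene start_button_top 0.53 [0.5156 0.3216 0.0824] [367. 145.]
scene crucible 0.65 [ 0.3658  0.1161 -0.0001] [309. 173.]
scene jar 0.84 [ 0.7248  0.289  -0.004 ] [405. 185.]
scene spatula 0.94 [ 0.3387 -0.2104 -0.0007] [251. 218.]
scene mortar 0.57 [0.5609 0.5439 0.0244] [401. 134.]
top crusher 0.79 [ 0.6686 -0.0387 -0.0057] [322. 160.]
top crusher 0.34 [ 0.4585 -0.5574  0.0006] [489. 221.]
top drawer_edge 0.57 [ 0.4869 -0.0234  0.0757] [318. 216.]
top switch_box 0.94 [ 0.646  -0.4904 -0.0014] [464. 163.]
top switch_box 0.58 [ 0.4716 -0.2686  0.0021] [397. 220.]
top fan_rocker_raised 0.72 [ 0.4839 -0.2982  0.0819] [411. 214.]
top fan_rocker_raised 0.59 [ 0.6528 -0.5209  0.08  ] [482. 156.]
top lamp_rocker_raised 0.5 [ 0.4848 -0.2262  0.0783] [386. 214.]
top lamp_rocker_raised 0.45 [ 0.667  -0.4449  0.0798] [456. 152.]
top push_station 0.69 [ 0.51    0.2895 -0.0016] [219. 213.]
top push_station 0.41 [ 0.4717 -0.2674  0.0031] [397. 220.]
top start_button_top 0.48 [0.514  0.3226 0.0814] [202. 210.]
top stop_button_top 0.44 [0.501  0.2539 0.0846] [225. 214.]
top crucible 0.55 [0.3607 0.1201 0.0002] [274. 259.]
top crucible 0.44 [0.4066 0.5324 0.0205] [139. 248.]
top jar 0.72 [0.7255 0.2936 0.0015] [216. 145.]
top spatula 0.82 [ 0.341  -0.2113  0.0014] [380. 262.]
top mortar 0.82 [0.569  0.5492 0.0235] [133. 196.]
1.3
```

View pics/scene0.png

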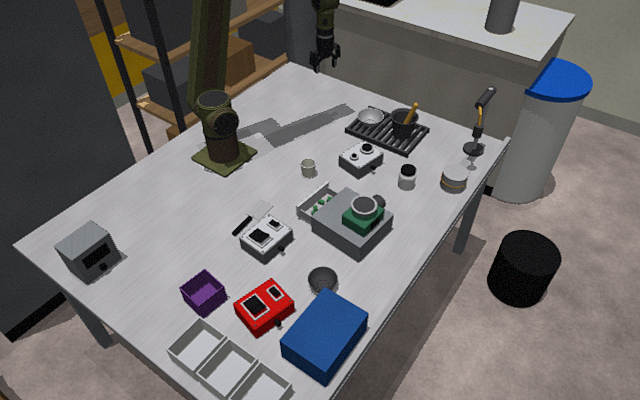

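View pics/top0.png

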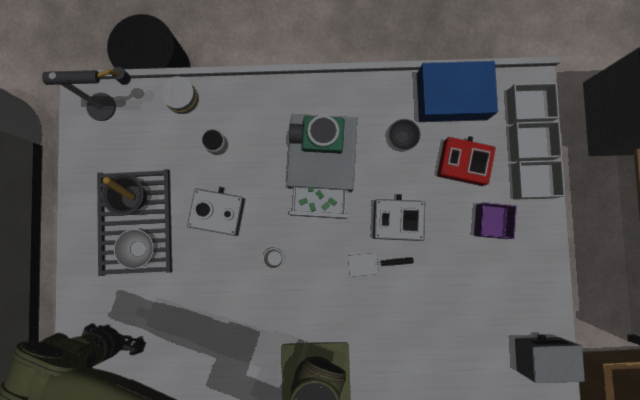

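The picture shows the grey switch box right of the crusher (top 399,219), the red decoy at (467,160), the push station on the left (216,211) and the drawer open at (318,202). I'll refine the yaws from depth.

```bash
python3 - <<'E'
from h import *
np.set_printoptions(precision=4,suppress=True)
d=np.load('pics/top0.npy'); C=cloud('top',d)
def rect(x0,x1,y0,y1,z0,z1,name):
    m=(C[...,0]>x0)&(C[...,0]<x1)&(C[...,1]>y0)&(C[...,1]<y1)&(C[...,2]>z0)&(C[...,2]<z1)
    P=C[m]; r=cv2.minAreaRect(P[:,:2].astype(np.float32)); print(name,len(P),r,'z',np.median(P[:,2])); return P
rect(.38,.57,-.38,-.17,.052,.068,'switch top')
rect(.40,.62,.18,.40,.052,.068,'push top')
rect(.55,.85,-.2,.12,.078,.092,'crusher base')
P=rect(.44,.53,-.16,.1,.05,.085,'front')
P=rect(.46,.56,-.33,-.27,.07,.1,'rocker')
P=rect(.45,.56,.29,.35,.077,.1,'start'); print(P.mean(0))
P=rect(.45,.56,.24,.27,.074,.1,'stop'); print(P.mean(0))
m=viewer.camera_model('top');print(m['fx'],m['tvec'])
p,_=0,0
im=cv2.imread('pics/top0.png'); 
cv2.imwrite('pics/topc.png',cv2.resize(im[140:280,180:440],None,fx=3,fy=3,interpolation=cv2.INTER_CUBIC))
E
```

```text
switch top 1420 ((0.47030431032180786, -0.2678011953830719), (0.1511700302362442, 0.12003201246261597), 85.68412017822266) z 0.06131309173677425
push top 1528 ((0.510573148727417, 0.289936363697052), (0.15091843903064728, 0.11964306980371475), 78.04159545898438) z 0.061226940876827424
crusher base 2965 ((0.6812642812728882, -0.03982991725206375), (0.2000351846218109, 0.22113639116287231), 84.9207992553711) z 0.08547110015908173
front 276 ((0.5051676034927368, -0.02260785549879074), (0.1736195981502533, 0.047175806015729904), 89.3652114868164) z 0.07273630694308311
rocker 199 ((0.48253393173217773, -0.2977331578731537), (0.05377986282110214, 0.04516064003109932), 88.20590209960938) z 0.07929762269324991
start 162 ((0.5163705348968506, 0.32202285528182983), (0.04843027889728546, 0.05197199434041977), 18.977941513061523) z 0.08273315604854879
[0.5172 0.3215 0.0826]
stop 47 ((0.5025186538696289, 0.24971219897270203), (0.027819378301501274, 0.02272120676934719), 30.949710845947266) z 0.07950446549509523
[0.5025 0.2494 0.0797]
520.7331288915807 [-0.0087  0.5466  1.5859]
```

View pics/topc.png

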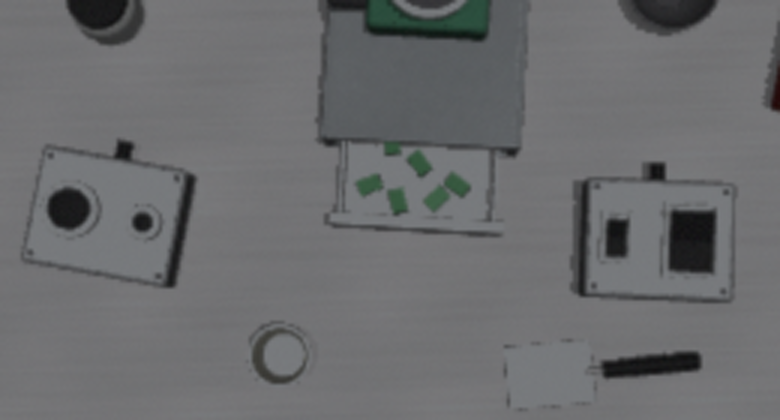

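```bash
cat >> h.py <<'E'
def down(a):  # jaw axis at angle a from world x
    x=np.array([0,0,-1.]); z=np.array([np.cos(a),np.sin(a),0]); return np.column_stack([x,np.cross(z,x),z])
yc,ys,yp=np.radians([-5.1,-4.3,-12.])
def dirx(a): return np.array([np.cos(a),np.sin(a),0])
E
python3 - <<'E'
from h import *
np.set_printoptions(precision=3,suppress=True)
print(current_tool_rot())
env.gripper_to(0.0); print(current_width())
E0=np.array([.486,-.0235,0]); u=dirx(yc)
for a in [yc+np.pi/2,yc-np.pi/2]:
    q=ik(E0-.07*u+[0,0,.2],down(a)); print(q)
a=min([yc+np.pi/2,yc-np.pi/2],key=lambda a:abs(ik(E0-.07*u+[0,0,.2],down(a))[5]))
print('a',a)
env.reach(E0-.07*u+[0,0,.2],down(a)); env.move_l(E0-.07*u+[0,0,.045],rate=.1)
print(current_eef_pos(),current_wrist_force(),current_t())
snap('scene','s1'); snap('wrist','w1')
E
```

```text
[[ 0.    -0.937  0.348]
 [-0.     0.348  0.937]
 [-1.    -0.    -0.   ]]
-5.93875841112685e-05
[-0.041  0.093 -0.434  1.044  0.     0.048]
[-0.041  0.093 -0.434  1.044  0.    -3.094]
a 1.4817845349431857
[ 0.417 -0.017  0.045] [ 0.434 -0.189  0.228] 5.7833
```

```bash
python3 - <<'E'
from h import *
np.set_printoptions(precision=3,suppress=True)
u=dirx(yc); p=current_eef_pos()
print(env.move_l(p+.2*u,rate=.05,contact_N=18)); e=current_eef_pos(); print(e,current_wrist_force(),current_t(),np.dot(e-p,u))
env.pause(.3); print(current_wrist_force(),current_eef_pos())
E
```

```text
True
[ 0.539 -0.028  0.044] [ 0.776 -0.175  0.401] 8.2833 0.12296419303833121
[ 0.249  0.245 -0.2  ] [ 0.537 -0.028  0.043]
```

```bash
python3 - <<'E'
from h import *
np.set_printoptions(precision=3,suppress=True)
u=dirx(yc); p=current_eef_pos()
print(env.move_l(p+.04*u,rate=.02,contact_N=25)); e=current_eef_pos(); print(e,current_wrist_force(),current_t())
p=e; env.move_l(p-.05*u,rate=.1); p=current_eef_pos(); env.move_l([p[0],p[1],.25],rate=.2)
snap('scene','s2'); snap('wrist','w2'); _,d=snap('top','t2')
for r in viewer.place_of('drawer_edge','top'): print(r['score'],w('top',r['centre']))
im=cv2.imread('pics/t2.png'); 
cv2.imwrite('pics/t2c.png',cv2.resize(im[130:270,180:440],None,fx=3,fy=3,interpolation=cv2.INTER_CUBIC))
print(current_t())
E
```

```text
True
[ 0.538 -0.028  0.041] [-0.287 -0.033 -0.03 ] 9.5083
0.65 [ 0.508  0.287 -0.005]
11.5417
```

View pics/t2c.png

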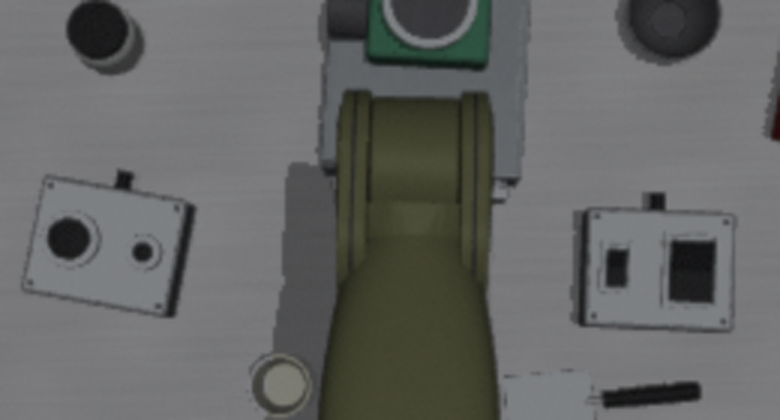

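View pics/w2.png

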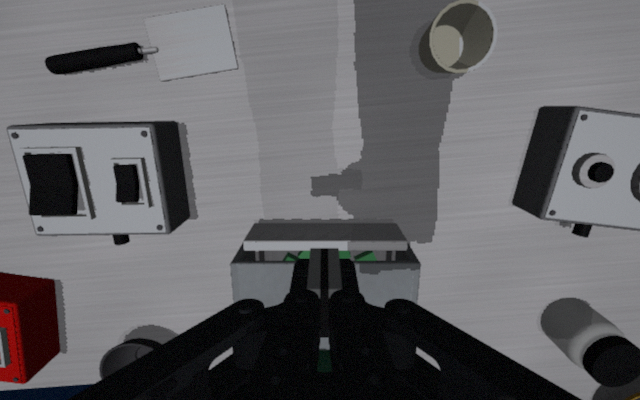

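```bash
python3 - <<'E'
from h import *
np.set_printoptions(precision=4,suppress=True)
p,R=current_eef_pos(),current_tool_rot(); print(p)
d=np.load('pics/w2.npy'); m=viewer.camera_model('wrist'); v,u=np.mgrid[:400,:640]
P=np.stack([(u-m['cx'])/m['fx']*d,(v-m['cy'])/m['fy']*d,d],-1); H=np.array(m['hand_eye'])
C=(P@H[:3,:3].T+H[:3,3])@R.T+p; np.save('pics/C2.npy',C)
for vv in range(215,300,4): print(vv,C[vv,280],C[vv,385])
im=cv2.imread('pics/w2.png'); cv2.imwrite('pics/w2c.png',cv2.resize(im[200:330,215:435],None,fx=3.5,fy=3.5,interpolation=cv2.INTER_CUBIC))
E
```

```text
[ 0.489  -0.0238  0.249 ]
215 [ 0.4155 -0.0166  0.3946] [0.5552 0.0489 0.0004]
219 [ 0.5492 -0.085  -0.0006] [0.5606 0.0487 0.0002]
223 [ 0.5485 -0.0826  0.0169] [0.5595 0.0457 0.0173]
227 [ 0.5481 -0.0805  0.0322] [0.5592 0.0432 0.0315]
231 [ 0.5487 -0.0791  0.0438] [0.5592 0.041  0.0438]
235 [ 0.5483 -0.0773  0.0573] [0.5587 0.0387 0.0566]
239 [ 0.5483 -0.0758  0.0689] [0.5587 0.0368 0.0675]
243 [ 0.5507 -0.0754  0.0741] [0.5604 0.0355 0.0742]
247 [ 0.5559 -0.0762  0.0728] [0.5653 0.0355 0.0735]
251 [ 0.5843 -0.0867  0.02  ] [0.5955 0.0439 0.0203]
255 [ 0.5896 -0.0873  0.0202] [0.601  0.0437 0.0204]
259 [ 0.5952 -0.088   0.0198] [0.6061 0.0434 0.0211]
263 [ 0.5688 -0.0763  0.0844] [0.5791 0.0333 0.083 ]
267 [ 0.5726 -0.0766  0.086 ] [0.5819 0.0326 0.0864]
271 [ 0.5775 -0.0773  0.0855] [0.5869 0.0325 0.0859]
275 [ 0.5819 -0.0778  0.0859] [0.5913 0.0323 0.0862]
279 [ 0.5869 -0.0785  0.0853] [0.5966 0.0323 0.0852]
283 [ 0.5918 -0.0791  0.085 ] [0.6012 0.032  0.0855]
287 [ 0.5962 -0.0796  0.0856] [0.6061 0.0319 0.0853]
291 [ 0.6012 -0.0802  0.0854] [0.6109 0.0317 0.0855]
295 [ 0.6062 -0.0809  0.085 ] [0.6156 0.0315 0.0856]
299 [ 0.6115 -0.0817  0.0843] [0.6211 0.0315 0.0847]
```

View pics/w2c.png

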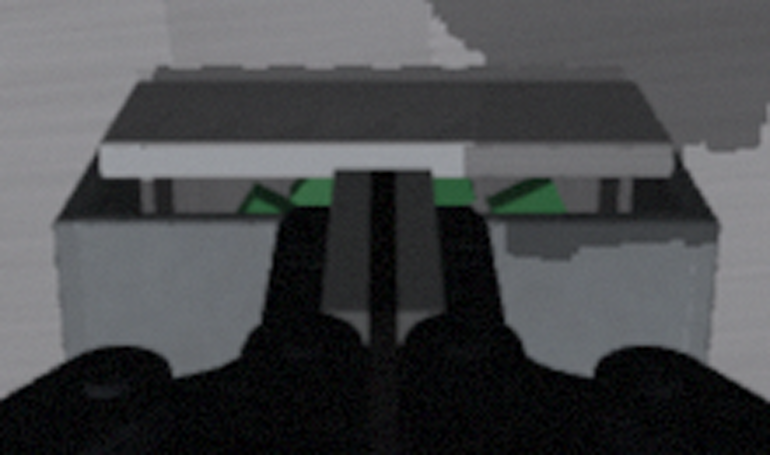

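View pics/s2.png

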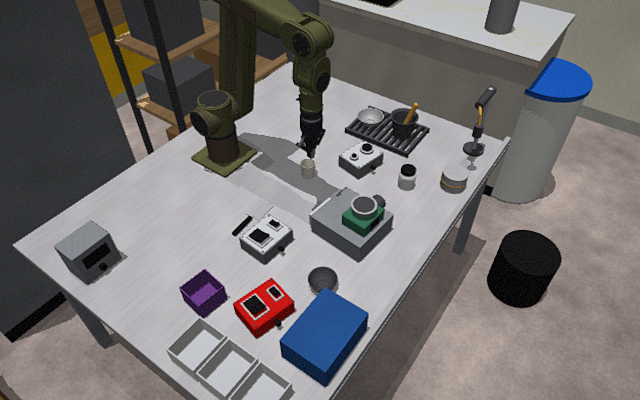

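```bash
python3 - <<'E'
from h import *
np.set_printoptions(precision=4,suppress=True)
print(np.array(viewer.camera_model('wrist')['hand_eye']))
u=dirx(yc)[:2]; n=np.array([-u[1],u[0]])
for f in ['top0','t2','scene0','s2']:
    c='top' if f[0]=='t' else 'scene'
    C=cloud(c,np.load(f'pics/{f}.npy')); 
    rel=C[...,:2]-np.array([.6813,-.0398]); a=rel@u; b=rel@n; z=C[...,2]
    def st(m,t): 
        s=a[m]; print(f,t,m.sum(),np.percentile(s,[0,1,3,10,50]) if m.sum() else '')
    k=(abs(b)<.05)&(abs(a)<.25)
    st(k&(z>.1)&(a>-.06),'head'); st((abs(b)<.09)&(abs(a)<.12)&(abs(z-.085)<.004),'base'); st((abs(b)<.09)&(a>-.25)&(a<-.1)&(abs(z-.073)<.004),'front')
E
```

```text
[[ 0.0005 -0.3128  0.9498 -0.1428]
 [ 0.0014 -0.9498 -0.3128  0.0792]
 [ 1.      0.0015 -0.      0.0007]
 [ 0.      0.      0.      1.    ]]
top0 head 1231 [-0.0068 -0.0055 -0.0049 -0.0005  0.0345]
top0 base 1981 [-0.1106 -0.1088 -0.1062 -0.0965 -0.0445]
top0 front 189 [-0.1951 -0.1947 -0.1946 -0.1937 -0.1888]
t2 head 1229 [-0.0073 -0.0057 -0.005  -0.0009  0.0345]
t2 base 1004 [-0.1103 -0.1052 -0.0957 -0.0596 -0.0089]
t2 front 16 [-0.1281 -0.1281 -0.128  -0.1279 -0.1218]
scene0 head 834 [-0.005   0.0016  0.0052  0.0161  0.0617]
scene0 base 924 [-0.109  -0.1063 -0.1031 -0.0939 -0.0408]
scene0 front 82 [-0.1925 -0.1924 -0.1922 -0.1908 -0.1855]
s2 head 832 [-0.0028  0.0021  0.0059  0.0163  0.0615]
s2 base 862 [-0.1095 -0.1071 -0.1046 -0.0946 -0.042 ]
s2 front 75 [-0.1287 -0.1286 -0.1285 -0.1272 -0.1219]
```

Head-front geometry puts the home face at about -0.130 along the crusher axis, and it measures -0.128. I'll confirm with one more firm push at a different height.

```bash
python3 - <<'E'
from h import *
np.set_printoptions(precision=4,suppress=True)
u=dirx(yc); p=current_eef_pos()
env.move_l([p[0],p[1],.058],rate=.25)
p=current_eef_pos(); print(env.move_l(p+.1*u,rate=.08,contact_N=30)); e=current_eef_pos(); print(e,current_t())
env.move_l(e-.04*u,rate=.1); p=current_eef_pos(); env.move_l([p[0],p[1],.2],rate=.25)
_,d=snap('scene','s3')
C=cloud('scene',d); rel=C[...,:2]-np.array([.6813,-.0398]); a=rel@u[:2]; b=rel@np.array([-u[1],u[0]]); z=C[...,2]
m=(abs(b)<.09)&(a>-.25)&(a<-.1)&(abs(z-.073)<.004); print(m.sum(),np.percentile(a[m],[0,1,3,10,50]))
print(current_t())
E
```

```text
True
[ 0.5389 -0.0283  0.0568] 13.2417
80 [-0.1289 -0.1285 -0.1277 -0.1262 -0.122 ]
14.5583
```

```bash
python3 - <<'E'
from h import *
np.set_printoptions(precision=4,suppress=True)
Rm=np.array([[np.cos(ys),-np.sin(ys)],[np.sin(ys),np.cos(ys)]])
t=np.array([.4705,-.2678])+Rm@[.0225,-.030]; print(t)
R=down(ys+np.pi/2); print(ik([*t,.12],R))
env.reach([*t,.15],R); env.move_l([*t,.100],rate=.15)
print(current_eef_pos(),current_t())
print(env.move_l([*t,.070],rate=.02,contact_N=15)); print(current_eef_pos(),current_wrist_force(),current_t())
snap('wrist','w4'); 
env.move_l([*t,.17],rate=.15)
snap('wrist','w5'); snap('scene','s5')
print(current_eef_pos(),current_t())
E
```

```text
[ 0.4907 -0.2994]
[-0.5479  0.411  -0.2147  0.9451  0.     -0.4728]
[ 0.491  -0.2984  0.1002] 16.125
True
[ 0.4928 -0.3002  0.074 ] [-0.6768  0.4121  5.0234] 17.375
[ 0.4897 -0.2988  0.1684] 18.3167
```

View pics/w5.png

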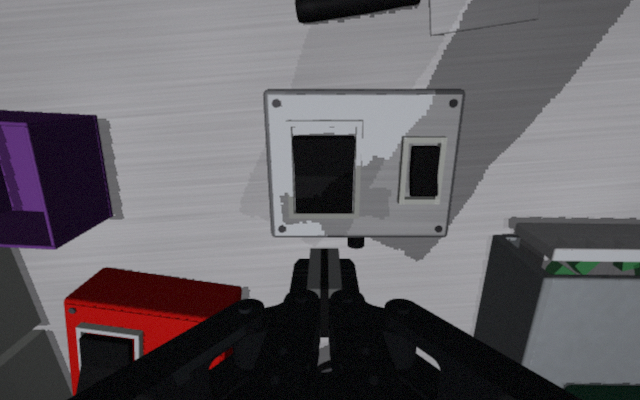

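The wide rocker is at (324,173), and its profile looks changed. I'll check it in depth.

```bash
python3 - <<'E'
from h import *
np.set_printoptions(precision=4,suppress=True)
p,R=current_eef_pos(),current_tool_rot()
d=np.load('pics/w5.npy'); m=viewer.camera_model('wrist'); v,u=np.mgrid[:400,:640]
P=np.stack([(u-m['cx'])/m['fx']*d,(v-m['cy'])/m['fy']*d,d],-1); H=np.array(m['hand_eye'])
C=(P@H[:3,:3].T+H[:3,3])@R.T+p
Rm=np.array([[np.cos(ys),-np.sin(ys)],[np.sin(ys),np.cos(ys)]])
for c in (308,324,345,423):
  for vv in range(120,225,5 if c<400 else 8): 
    b=Rm.T@(C[vv,c,:2]-[.4705,-.2678]); print(c,vv,b,round(float(C[vv,c,2]),4))
E
```

```text
308 120 [-0.0377 -0.041 ] 0.0587
308 125 [-0.0349 -0.0406] 0.068
308 130 [-0.0306 -0.041 ] 0.0612
308 135 [-0.0267 -0.0411] 0.06
308 140 [-0.0261 -0.04  ] 0.0829
308 145 [-0.0226 -0.0401] 0.0823
308 150 [-0.0582 -0.0289] 0.3109
308 155 [-0.0151 -0.0403] 0.0798
308 160 [-0.0114 -0.0404] 0.0793
308 165 [-0.0074 -0.0405] 0.078
308 170 [-0.0033 -0.0406] 0.0762
308 175 [ 0.0009 -0.0408] 0.0745
308 180 [ 0.0047 -0.0408] 0.0747
308 185 [ 0.0085 -0.0408] 0.0748
308 190 [ 0.0129 -0.041 ] 0.0731
308 195 [ 0.0165 -0.041 ] 0.0742
308 200 [ 0.0209 -0.0411] 0.0732
308 205 [ 0.0246 -0.0411] 0.0742
308 210 [ 0.029  -0.0412] 0.0734
308 215 [ 0.0349 -0.0415] 0.0686
308 220 [ 0.0423 -0.042 ] 0.0609
324 120 [-0.0378 -0.0289] 0.0603
324 125 [-0.035  -0.0289] 0.0688
324 130 [-0.0306 -0.0289] 0.0615
324 135 [-0.0269 -0.0289] 0.0614
324 140 [-0.0263 -0.0289] 0.0842
324 145 [-0.0226 -0.0289] 0.0825
324 150 [-0.0192 -0.0289] 0.083
324 155 [-0.0149 -0.0289] 0.0788
324 160 [-0.0113 -0.0289] 0.0787
324 165 [-0.0074 -0.0289] 0.0778
324 170 [-0.0033 -0.0289] 0.076
324 175 [ 0.001  -0.0289] 0.0738
324 180 [ 0.0045 
[... 717 characters left out ...]
 0.0089 -0.013 ] 0.0733
345 190 [ 0.0128 -0.0129] 0.0734
345 195 [ 0.0165 -0.0129] 0.0742
345 200 [ 0.0206 -0.0128] 0.0738
345 205 [ 0.0245 -0.0127] 0.0743
345 210 [ 0.0288 -0.0126] 0.0737
345 215 [ 0.0351 -0.0121] 0.068
345 220 [ 0.0429 -0.0114] 0.0594
423 120 [-0.038   0.0447] 0.0612
423 128 [-0.0322  0.0454] 0.0609
423 136 [-0.026   0.0465] 0.0591
423 144 [-0.0201  0.0467] 0.0605
423 152 [-0.0162  0.0436] 0.0727
423 160 [-0.0103  0.044 ] 0.0731
423 168 [-0.0046  0.0442] 0.0743
423 176 [0.0016 0.0449] 0.074
423 184 [0.0068 0.0444] 0.0775
423 192 [0.0125 0.0445] 0.0792
423 200 [0.023  0.0493] 0.0662
423 208 [0.0315 0.0515] 0.0613
423 216 [0.0383 0.052 ] 0.0618
423 224 [0.0458 0.0531] 0.0607
```

Far half level at z≈0.074, near end raised to 0.084; the lamp rocker is unchanged. Now the start button.

```bash
python3 - <<'E'
from h import *
np.set_printoptions(precision=4,suppress=True)
t=np.array([.5173,.3220]); R=down(yp+np.pi/2)
p=current_eef_pos(); env.move_l([p[0],p[1],.29],rate=.25)
env.reach([*t,.29],R); env.move_l([*t,.105],rate=.2); env.pause(.2)
f0=current_wrist_force(); print(current_eef_pos(),f0,current_t())
print(env.move_l([*t,.068],rate=.03,contact_N=14)); z=current_eef_pos(); print(z,current_wrist_force(),current_t())
k=z[2]
for i in range(5):
    if current_wrist_force()[2]-f0[2]>9: break
    k-=.0015; env.move_l([*t,k],rate=.03); print(k,current_eef_pos(),current_wrist_force(),current_t())
for i in range(3): env.pause(.3); print(current_eef_pos()[2],current_wrist_force()[2],current_t())
snap('wrist','w6')
env.move_l([*t,.17],rate=.12); print(current_eef_pos(),current_t()); snap('wrist','w7')
E
```

```text
[0.5181 0.3225 0.1063] [-0.3161  0.7569  0.8341] 22.45
True
[0.5172 0.3219 0.0761] [-1.5384 -0.6533  5.34  ] 23.375
0.07457436928651551 [0.5173 0.322  0.076 ] [-3.2476 -2.2522 10.4594] 23.625
0.07597681049999644 10.59573209036058 23.925
0.07597585179187973 10.231946226273385 24.225
0.07598368148850035 10.063760875930363 24.525
[0.5168 0.3217 0.169 ] 25.5167
```

Button bottomed at z=0.076 (7 mm of travel, 10 N against a 5 N spring), held about 1.2 s. I'll move clear and do the final checks.

```bash
python3 - <<'E'
from h import *
np.set_printoptions(precision=4,suppress=True)
p=current_eef_pos(); env.move_l([p[0],p[1],.27],rate=.25); env.reach([.30,.40,.27],current_tool_rot())
_,d=snap('top','t8'); snap('scene','s8')
for n in ['jar','crucible','spatula','mortar','small_bowl','steel_bowl','tub','start_button_top','drawer_edge']:
    for r in viewer.place_of(n,'top')[:1]: print(n,round(r['score'],2),w('top',r['centre']))
C=cloud('top',d); m=np.hypot(C[...,0]-.5172,C[...,1]-.3218)<.016; print('btn z',np.median(C[m][:,2]))
u=dirx(yc); rel=C[...,:2]-np.array([.6813,-.0398]); a=rel@u[:2]; b=rel@np.array([-u[1],u[0]]); z=C[...,2]
m=(abs(b)<.09)&(a>-.25)&(a<-.112)&(abs(z-.073)<.004); print('front',m.sum(),np.percentile(a[m],[0,3,10,50]))
im=cv2.imread('pics/t8.png'); cv2.imwrite('pics/t8c.png',cv2.resize(im[100:300,90:530],None,fx=1.8,fy=1.8))
print(current_wrist_force(),current_t())
E
```

```text
jar 0.96 [0.7274 0.2924 0.0013]
crucible 0.69 [ 0.3645  0.1193 -0.0007]
spatula 0.59 [ 0.3426 -0.214  -0.0045]
mortar 0.88 [0.5717 0.5468 0.0247]
small_bowl 0.77 [ 0.7336 -0.2959 -0.0033]
steel_bowl 0.69 [0.4116 0.5346 0.0209]
tub 0.95 [ 0.4574 -0.5568  0.0004]
start_button_top 0.61 [0.5146 0.321  0.0804]
drawer_edge 0.86 [ 0.5491 -0.0332  0.0764]
btn z 0.08241172430919388
front 187 [-0.1306 -0.13   -0.1288 -0.1243]
[ 0.1794 -0.4069  0.2809] 27.5833
```

View pics/t8c.png

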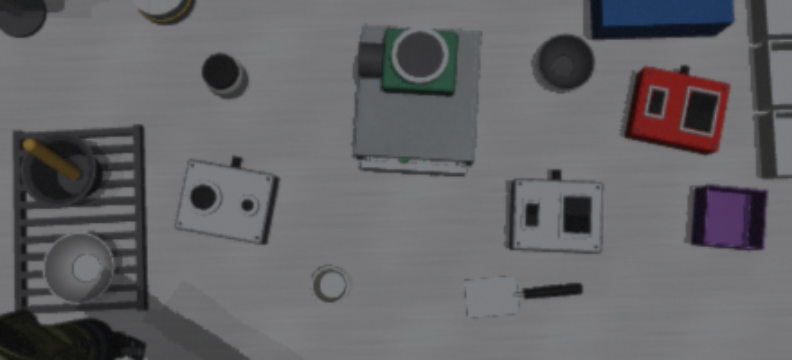

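```bash
python3 - <<'E'
from h import *
env.close_job(); print(current_t())
E
```

```text
the job is handed in; nothing more can be done
the job is handed in; nothing more can be done
```

The crusher was started in the order asked and the job was handed in at about 27.6 s of the 48 s allowed; handing in reports no verdict.

1. **Drawer:** pushed home. Three pushes at 18, 25 and 30 N all ended at the same place, so it is against its hard stop. Its face measures about 125 mm in front of the green head, as the description says it should when closed. A gap of about 8 mm still shows between the drawer front and the base. I took that to be how it is built, since the 125 mm figure and the crusher's origin both agree with the drawer being home.
2. **Extractor rocker:** pressed right over on the grey switch box, not the red look-alike. Afterwards the far half lay level at about 74 mm and the near end stood at about 84 mm. The lamp rocker was still off.
3. **Start button:** pressed fully in, with the tip at 76 mm and 10 N against its 5 N spring, and held for about 1.2 s. It came back to about 82 mm.

The stop button was not touched. In the last picture the jar, crucible, spatula, mortar, steel bowl, small bowl and tub all still stood in place. Those I had measured at the start agreed with their final positions to within the networks' few millimetres. The arm had been moved clear before I handed in.

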